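# Shut up the colour chest

## Task

Shut the painter's colour chest for the night with the fingertips only: push the drawer fully in, push the standing lid down until it lies shut, and only then push the brass bolt on the lid all the way across into its keeper. Push gently, grip nothing, lift nothing, and leave the pots, brush and other things around it standing where they are.

Things in the scene. Friction and masses are not known exactly. Their poses are not given: they have to be found in the camera images.
- chest: Wooden colour chest fixed to the table: 180 along its x (depth), 260 along its y (width), 75 high without the lid. Origin: centre of its underside, on the table. x points to the back (hinge side, away from the robot at yaw 0), y left, z up. A brass keeper (26 along x, y 130 to 140, up to 108 above the table) stands on its +y end at x = -60.
- lid (a joint): Opening angle of the lid in rad: 0 = lying shut on the chest, 1.57 = standing upright, 1.9 = the stop. Hinge line along chest y at chest x = +90, z = 75, in the plane of the lid's underside. Board 180 deep, 260 wide, 10 thick, 0.35 kg. The hinge is stiff (0.5 N m): the lid stays at any angle where it is left; 1 to 4 N at its edge closes it, with no latch to overcome.
- lid_edge (a point): Middle of the lid's free edge, on its outer (top) face; 180 mm from the hinge line. Its x and y axes lie in the lid (x towards the hinge), z is the outer face's normal: up when the lid is shut.
- lid_hinge (a point): Middle of the hinge line; turns with the lid.
- drawer (a joint): How far the drawer stands out, m: 0 = fully shut, 0.12 = the stop. It slides out of the chest's right (-y) end along chest -y. Sliding friction about 1.5 N. It stays where it is left.
- drawer_knob (a point): Centre of the end face of the brass drawer knob (22 dia, its face 30 mm out from the dark green drawer front). The knob's axis is along chest y and lies 31 mm above the table; when shut the face is at chest y = -160. Pushing along chest +y closes the drawer. The drawer front is 172 wide, 8 to 50 mm above the table.
- bolt (a joint): Travel of the brass bolt on the lid, m: 0 = withdrawn, 0.028 = fully home in the keeper (stop). It slides along the chest's +y. Sliding friction about 1.5 N. It stays where it is left.
- bolt_knob (a point): Centre of the top of the bolt's knob: a brass pin 14 dia, standing 36 up from the lid's outer face, 150 from the hinge line (chest x = -60 when shut), 60 left (+y) of the lid's middle when withdrawn. A rod (10 dia, 4 to 14 above the lid) runs left from it through two 18 high guides; its tail ends 10 right of the knob's axis. Lid shut: face 85, knob top 121 above the table.
- glaze_jar: Turquoise glaze jar with dark green lid, 60 dia x 75 high, in front of the chest (mm). Origin at the middle of its underside. Loose; must not be moved.
- colour_bottle: Small yellow bottle with blue cap, 40 dia x 85 high, in front of the chest (mm). Origin at the middle of its underside. Loose; must not be moved.
- cup: Turquoise open cup, 68 dia x 70 high, standing behind the chest's right half (mm). Origin at the middle of its underside. Loose; must not be moved.
- dish: Small pink dish, 80 dia x 35 high, standing behind the drawer (far side) (mm). Origin at the middle of its underside. Loose; must not be moved.
- brush: Flat paint brush with a dark handle and grey bristles, about 200 long, lying beyond the bowl left of the chest, roughly parallel to the chest's x (mm). Origin at its middle, on the table. Loose; must not be moved.
- bowl: Copper-coloured open bowl, 90 dia x 50 high, just left of the chest (mm). Origin at the middle of its underside. Loose; must not be moved.

How it is judged:
On the way, in this order (a step that is already met when the one before it is completed fails the run):
1. the lid lies shut (value of joint lid below 0.05 rad), for 0.2 s.
2. the bolt is pushed home, after the lid was shut (value of joint bolt above 0.022 m), for 0.2 s.
At the end, for the whole second after the job is handed in: The drawer is within 6 mm of fully shut, the lid within 0.05 rad of shut and the bolt at least 22 mm across (of 28) (value of joint drawer below 0.006 m and value of joint lid below 0.05 rad and value of joint bolt above 0.022 m); the robot touches nothing.
It fails at once if one of the things around the chest is moved by more than 20 mm, knocked over or lifted (distance of any of glaze_jar, colour_bottle, cup, dish, brush, bowl from where it was at the start of the episode above 0.02 m or angle between any of glaze_jar, colour_bottle, cup, dish, bowl's own z axis and vertical above 0.35 rad).
It fails at once if the drawer or the bolt is gripped or rammed: the fingers bear on it with more than 35 N (contact force between the fingers and drawer above 35 N or contact force between the fingers and bolt above 35 N).
It fails at once if the lid is gripped or forced: the fingers bear on it with more than 90 N (contact force between the fingers and lid above 90 N).
It also fails if it takes over 69 s, if anything falls off the work surface, if the arm or the gripper's body presses on something with over 40 N, if the wrist force passes 120 N, or if a joint passes its speed limit or range.

## Robot

A 6-joint arm with a two-finger parallel gripper is mounted at the origin on the work surface. World frame = base frame: x ahead of the robot, y to its left, z up, the work surface at z = 0. Lengths are in m, angles in rad, forces in N, time in s.
With the tool pointing down it reaches from about 0.425 to 0.95 m from the base axis. Payload 3.5 kg.
Tool frame: the origin (TCP) lies midway between the tips of the shut fingers; the grasp point (between the pads) lies 19 mm behind it; z points along the fingers, y is the line along which they close (so a half turn about z gives the same grasp; the last joint's range is limited). The gripper opens to 85 mm and grips with 20 to 120 N. Pads are 22 mm wide; open, the fingers measure 114 mm over their backs; the gripper's body (76 mm by 85 mm) begins 54 mm behind the grasp point. The pads swing forward as they close: fully open they stand 13 mm farther back than shut.
Start: joints at [-1.415, 0.286, 1.577, -0, 1.279, -0.15], TCP at [0.203, -0.644, 0.231] pointing down, gripper open.
Joint ranges: [-2.77, 2.77], [-0.9, 2.22], [0.21, 2.48], [-1.53, 4.67], [0.24, 2.81], [-2.84, 2.84]. Speed limits (rad/s): [2.79, 2.79, 3.14, 3.14, 3.14, 3.14].

## Interface

Orientations are given as a unit quaternion [x, y, z, w].
In Python, from plant import ctrl gives the robot as it stands.
- The arm moves only by the tool move_arm, never from a script. Its argument "plan" is a list of rows, each an object of numbers: "x", "y", "z": the shift along the tool's x, y, z in m; "yaw": the turn about the tool's z in rad; "fingers": the closure, from 0 (fully open) to 1 (shut). In form: [{"x": .., "y": .., "z": .., "yaw": .., "fingers": ..}, ...]. A call has 1 to 5 rows; each row is the pose to reach, as a shift and turn from the pose commanded when the call began, along the tool's axes at that moment; what a row does not reach only later rows make up. A row lasts 1/10 s, in which the tool goes at most 50 mm and 8.59 degrees, less where a joint would pass 70% of its speed; a pose out of reach is approached as far as the arm can. A call with a gripper value outside its range is refused whole. The fingers move at their own pace and stop on an object; "force" is the grip in N (left out, the last holds). Time passes only in rows, so rows that repeat a pose let the fingers close. It gives the time, the measured TCP pose, the force, the opening and the grip force at its end, in the units of the state.
- ctrl.get_state(): the state, without advancing time (a new reading comes with each control period).
- ctrl.read_camera(name): name is "side" or "top" or "wrist"; returns the picture (400x640x3 uint8, red, green, blue); there is no depth.
- ctrl.camera_model(name): a dict with "intrinsics" (3x3 intrinsics, pixels), "cam_to_world" (4x4, takes a point from camera to world coordinates); the wrist camera has in their place "tool_from_camera" (4x4, takes a point from camera to tool coordinates, whose origin is the TCP and whose axes are the flange's). Camera axes: x right, y up, looking along -z (the intrinsics and any distortion apply to the point x, -y, -z); pixel columns grow to the right and rows downward; lengths in m; the calibration is good to about 2 mm. The wrist camera is an equidistant fisheye: a pixel r from the principal point sees the ray r / f radians off the axis. A picture is of the moment at which its call begins: read the wrist's pose just before it. camera_model takes no time and is no camera call.
- ctrl.sign_off(): hands the job in; it is judged then, once.
The state is a dict: "time": time; "qpos": joint angles; "dq": joint speeds; "joint_efforts": joint torques, N m; "eef_pos": TCP position; "tcp_rot": TCP orientation; "contact_force": force on the tool from outside, world axes, zero at the start; "wrist_torque": the same for the moment, N m; "opening": opening from 0.0 (shut) to 1.0 (fully open); "finger_force": force on a finger pad.
Only numpy, scipy, OpenCV 4.12 (cv2) and the standard library are available. Lean on these libraries where they do the work, as an engineer would, in place of code of your own. Each camera call takes 0.05 s, during which the arm holds its last target. There are 200 camera calls.

## Working session

There is one attempt and no reset: what is moved stays moved. The work goes in short steps, Python scripts to look and compute and a tool call to move; the robot and the scene stay as the last step left them, time stands still between calls to the robot, and variables do not carry over. Pictures are saved under pics/ and viewed, at most 10 in all, crops included, and the job is handed in when it is done.

Besides the shell and the picture viewer there is one more tool, called as name(argument=value, ...), one argument or row to a line, values as JSON. move_arm: Moves the arm, as the interface text tells. Its arguments: {"type":"object","properties":{"plan":{"type":"array"},"force":{"type":"number"}},"required":["plan"]}

```bash
mkdir -p pics; ls
cat > h.py <<'E'
import numpy as np, cv2
from plant import ctrl
def snap(n,f):
    im=np.array(ctrl.read_camera(n)); cv2.imwrite('pics/'+f,im[:,:,::-1]); return im
def ray(n,u,v):
    m=ctrl.camera_model(n);K=np.array(m['intrinsics']);T=np.array(m['cam_to_world'])
    d=np.linalg.inv(K)@[u,v,1]; d=T[:3,:3]@[d[0],-d[1],-d[2]]
    return T[:3,3],d/np.linalg.norm(d)
def onz(n,u,v,z):
    o,d=ray(n,u,v); return o+d*(z-o[2])/d[2]
def tri(n1,p1,n2,p2):
    o,d=ray(n1,*p1);q,e=ray(n2,*p2)
    s=np.linalg.lstsq(np.c_[d,-e],q-o,rcond=None)[0]
    a,b=o+s[0]*d,q+s[1]*e
    return (a+b)/2,np.linalg.norm(a-b)
def proj(n,p):
    m=ctrl.camera_model(n);K=np.array(m['intrinsics']);T=np.linalg.inv(np.array(m['cam_to_world']))
    c=T[:3,:3]@p+T[:3,3]; q=K@[c[0],-c[1],-c[2]]; return q[:2]/q[2]
E
python3 - <<'E'
from h import *
snap('top','top0.png');snap('side','side0.png')
for n in('top','side'):
    m=ctrl.camera_model(n);print({k:np.round(v,3).tolist() if not isinstance(v,str) else v for k,v in m.items()})
print(ctrl.get_state())
E
```

```text
pics
{'intrinsics': [[368.154, 0.0, 319.459], [0.0, 368.154, 199.441], [0.0, 0.0, 1.0]], 'cam_to_world': [[0.006, 0.99, -0.14, 0.477], [-1.0, 0.006, 0.001, 0.084], [0.002, 0.14, 0.99, 0.875], [0.0, 0.0, 0.0, 1.0]]}
{'intrinsics': [[375.299, 0.0, 319.476], [0.0, 375.299, 200.239], [0.0, 0.0, 1.0]], 'cam_to_world': [[-0.946, 0.196, -0.26, 0.375], [-0.325, -0.604, 0.728, 0.631], [-0.014, 0.773, 0.635, 0.592], [0.0, 0.0, 0.0, 1.0]]}
{'time': 0.1, 'qpos': array([-1.41498473e+00,  2.87110738e-01,  1.57804167e+00,  1.41524775e-05,
        1.27862339e+00, -1.50025139e-01]), 'dq': array([-0.00085106, -0.00186586, -0.00407086, -0.00127447, -0.00180127,
       -0.00098624]), 'joint_efforts': array([ 3.73986113e-04, -4.07297802e+01, -2.93700296e+01, -1.45749564e-04,
        3.42087973e-03, -9.00919872e-06]), 'eef_pos': array([ 0.20315715, -0.64306918,  0.23005707]), 'tcp_rot': array([ 9.88330475e-01,  1.52320976e-01,  3.61592327e-06, -1.09158951e-03]), 'contact_force': array([-0.08902673, -0.43568364, -0.47381852]), 'wrist_torque': array([ 0.03270319, -0.0314788 , -0.02929132]), 'finger_force': 0.0, 'opening': 1.0038187553531963}
```

View pics/top0.png

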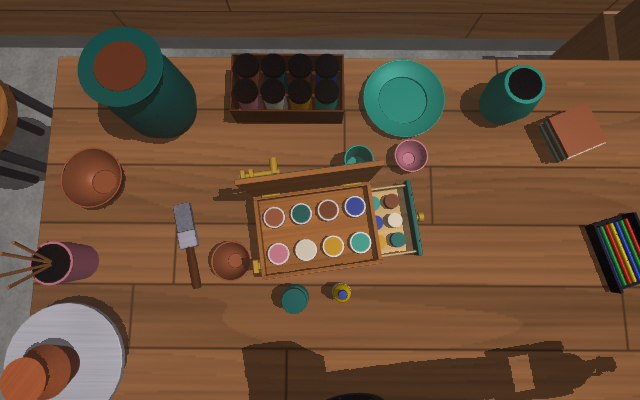

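View pics/side0.png

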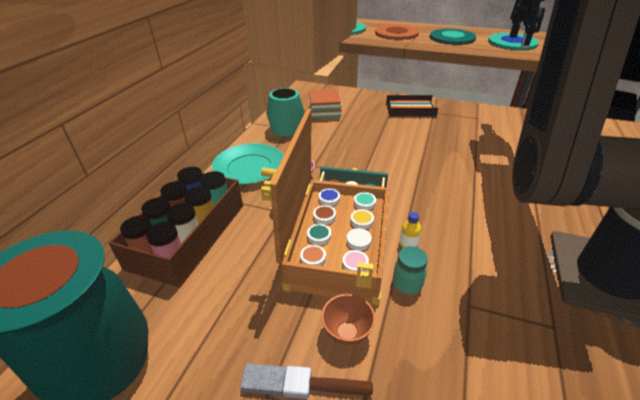

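Top view: chest in the centre, front edge about (258,275)–(383,260), drawer out to the right with its knob near (421,216), lid top edge (237,182)–(380,165). The side view shows the lid standing, with its edge from (310,112) to about (275,205). Zooming in for exact pixels.

Run:
```python
import cv2,numpy as np
t=cv2.imread('pics/top0.png')[145:315,225:435]; s=cv2.imread('pics/side0.png')[95:310,255:400]
t=cv2.resize(t,None,fx=3.8,fy=3.4,interpolation=cv2.INTER_CUBIC)
cv2.imwrite('pics/tz.png',t)
s=cv2.resize(s,None,fx=4,fy=2.75,interpolation=cv2.INTER_CUBIC); cv2.imwrite('pics/sz.png',s)
print(t.shape,s.shape)
```

```text
(578, 798, 3) (591, 580, 3)
```

View pics/tz.png

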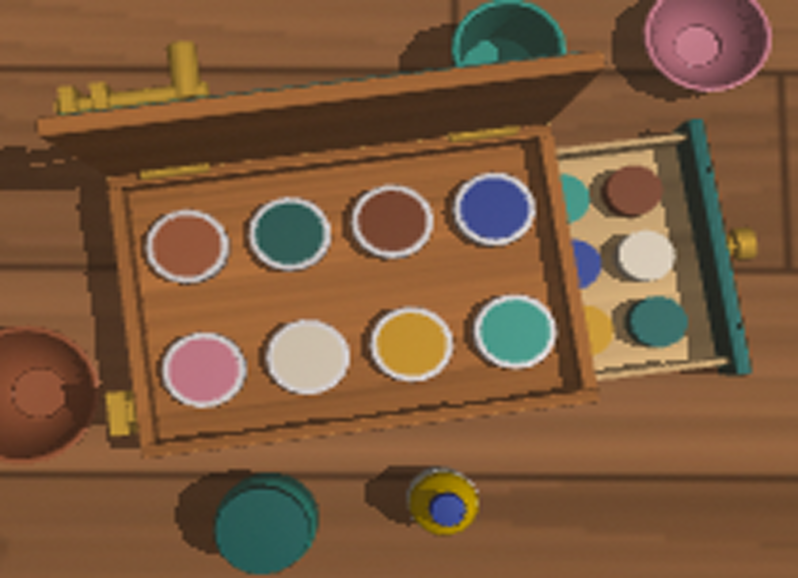

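View pics/sz.png

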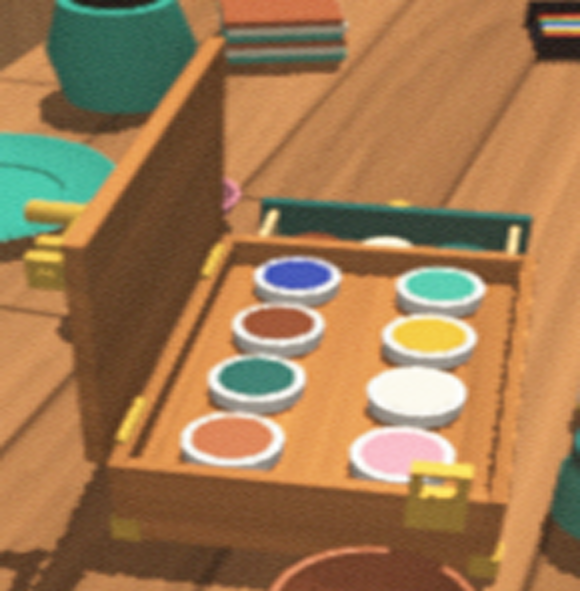

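The zooms show the chest rim corners, the lid's free edge, the keeper at zoom (118,415), the drawer knob at zoom (752,243), the bolt knob tip at (183,45), and the jar, bottle, cup, dish and bowl.

Run:
```python
from h import *
np.set_printoptions(precision=4,suppress=True)
T=lambda x,y:(225+x/3.8,145+y/3.4); S=lambda x,y:(255+x/4,95+y/2.75)
c={k:onz('top',*T(*p),.075) for k,p in dict(BL=(110,182),BR=(550,128),FR=(594,393),FL=(145,448)).items()}
for k,v in c.items():print(k,v)
for k,a,b in(('BL',(110,182),(112,463)),('BR',(550,128),(228,238)),('FR',(594,393),(530,262)),('FL',(145,448),(508,505))): print('tri',k,tri('top',T(*a),'side',S(*b)))
w=c['BL']+c['FL']-c['BR']-c['FR']; d=c['BL']+c['BR']-c['FL']-c['FR']
print('size',[np.linalg.norm(c[a]-c[b]) for a,b in('BL BR'.split(),'FL FR'.split(),'BL FL'.split(),'BR FR'.split())])
yw=np.arctan2(-w[0],w[1]);yd=np.arctan2(d[1],d[0]);C=sum(c.values())/4;print('yaw',yw,yd,'C',C)
yaw=(2*yw+yd)/3
R=np.array([[np.cos(yaw),-np.sin(yaw)],[np.sin(yaw),np.cos(yaw)]])
loc=lambda p:np.r_[(p[:2]-C[:2])@R,p[2:]]
for k,a,b in(('lid L',(40,122),(68,245)),('lid R',(605,57),(224,42)),('boltknob',(183,45),(28,212))):
    p,e=tri('top',T(*a),'side',S(*b));print(k,p,'chest',loc(p),e)
p=onz('top',*T(754,243),.031);print('knob',p,loc(p))
p=onz('top',*T(118,415),.108);print('keeper',p,loc(p))
for k,q,z in(('jar',(267,527),.075),('bottle',(448,510),.085),('cup',(510,45),.07),('dish',(708,38),.035),('bowl',(30,395),.05)):
    p=onz('top',*T(*q),z);print(k,p,loc(p))
```

```text
BL [0.5907 0.227  0.075 ]
BR [ 0.6277 -0.0276  0.075 ]
FR [ 0.4579 -0.0502  0.075 ]
FL [0.4224 0.2023 0.075 ]
tri BL (array([0.591 , 0.2273, 0.074 ]), np.float64(0.00036482340405514705))
tri BR (array([ 0.6285, -0.0286,  0.0689]), np.float64(0.000846548566534693))
tri FR (array([ 0.4562, -0.0518,  0.0672]), np.float64(0.0031128073734130995))
tri FL (array([0.4186, 0.2025, 0.0698]), np.float64(0.007023242048467691))
size [np.float64(0.2573400241859146), np.float64(0.2549573288775286), np.float64(0.17008634473049244), np.float64(0.17131978560038308)]
yaw 0.14191596005327642 0.1391572881940512 C [0.5247 0.0879 0.075 ]
lid L [0.5951 0.2277 0.2527] chest [0.0894 0.1285 0.2527] 0.001469744341407305
lid R [ 0.6288 -0.0297  0.249 ] chest [ 0.0866 -0.131   0.249 ] 0.006438845443961425
boltknob [0.6434 0.1679 0.2241] chest [0.1288 0.0625 0.2241] 0.00019805368871066072
knob [ 0.5576 -0.1564  0.031 ] [-0.0017 -0.2464  0.031 ]
keeper [0.4441 0.2125 0.108 ] [-0.0623  0.1347  0.108 ]
jar [0.3747 0.1331 0.075 ] [-0.1422  0.0659  0.075 ]
bottle [0.3867 0.0331 0.085 ] [-0.1444 -0.0348  0.085 ]
cup [ 0.6842 -0.0054  0.07  ] [ 0.1448 -0.1148  0.07  ]
dish [ 0.699  -0.1316  0.035 ] [ 0.1417 -0.2418  0.035 ]
bowl [0.4542 0.2737 0.05  ] [-0.0437  0.1939  0.05  ]
```

move_arm(
  plan=[
    {"x": 0.04,"y": -0.026,"z": 0,"yaw": 0.1,"fingers": 1},
    {"x": 0.08,"y": -0.052,"z": 0,"yaw": 0.165,"fingers": 1},
    {"x": 0.12,"y": -0.077,"z": 0,"yaw": 0.165,"fingers": 1},
    {"x": 0.16,"y": -0.103,"z": 0,"yaw": 0.165,"fingers": 1},
    {"x": 0.2,"y": -0.13,"z": 0,"yaw": 0.165,"fingers": 1},
  ],
)

```text
time: 0.6
eef_pos: [0.3556, -0.4577, 0.2307]
tcp_rot: [0.998, 0.07, -0.0, -0.0]
contact_force: [0.8, 0.5, -0.7]
opening: 0.145
finger_force: 0.0
```

```bash
cat >> h.py <<'E'
from scipy.spatial.transform import Rotation
YAW=.141; C=np.array([.5247,.0879])
def chest(p):
    R=np.array([[np.cos(YAW),-np.sin(YAW)],[np.sin(YAW),np.cos(YAW)]]); return np.r_[(np.asarray(p)[:2]-C)@R,p[2]]
def where():
    s=ctrl.get_state();M=Rotation.from_quat(s['tcp_rot']).as_matrix()
    print('t',s['time'],'chest',np.round(chest(s['eef_pos']),4),'ang',np.round(np.arctan2(M[1,0],M[0,0]),3),'F',np.round(s['contact_force'],1),'open',s['opening'])
E
python3 -c "from h import *;where()"
```

```text
t 0.6 chest [-0.2441 -0.5164  0.2307] ang 0.14 F [ 0.8  0.5 -0.7] open 0.1448864733272306
```

move_arm(
  plan=[
    {"x": 0.035,"y": -0.03,"fingers": 1},
    {"x": 0.07,"y": -0.06,"fingers": 1},
    {"x": 0.105,"y": -0.09,"fingers": 1},
    {"x": 0.14,"y": -0.12,"fingers": 1},
    {"x": 0.17,"y": -0.15,"fingers": 1},
  ],
)

```text
validation failed for argument at $.pl...
```

move_arm(
  plan=[
    {"x": 0.03,"y": -0.03,"z": 0.02,"fingers": 1},
    {"x": 0.06,"y": -0.05,"z": 0.05,"fingers": 1},
    {"x": 0.068,"y": -0.058,"z": 0.09,"fingers": 1},
    {"x": 0.068,"y": -0.058,"z": 0.13,"fingers": 1},
    {"x": 0.068,"y": -0.058,"z": 0.16,"fingers": 1},
  ],
)

```text
validation failed for argument at $.pl...
```

```bash
python3 -c "
from h import *
where();t=snap('top','t1.png');s=ctrl.get_state()
w=snap('wrist','w1.png')
cv2.imwrite('pics/c1.png',cv2.resize(np.hstack([t[150:310,330:490],w[100:260,240:400]])[:,:,::-1],None,fx=2.5,fy=2.5))"
```

```text
t 0.6 chest [-0.2441 -0.5164  0.2307] ang 0.14 F [ 0.8  0.5 -0.7] open 0.1448864733272306
```

View pics/c1.png

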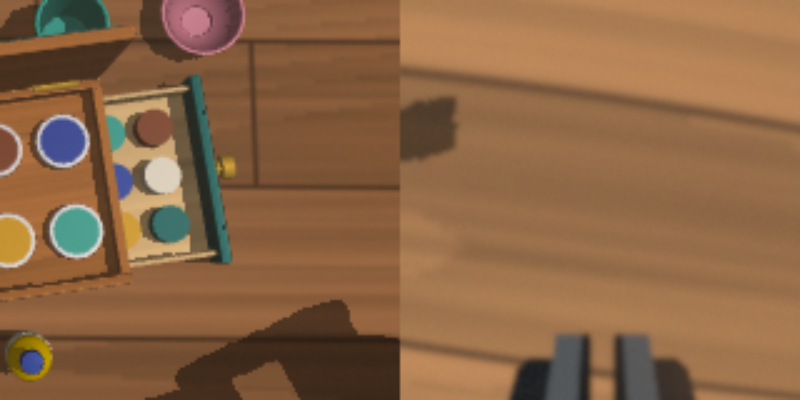

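The moves were refused because every row needs all its fields, so the arm hasn't moved. The picture shows the knob unchanged, at about (421,216) in the top view, with the fingers closing.

move_arm(
  plan=[
    {"x": 0.035,"y": -0.03,"z": 0,"yaw": 0,"fingers": 1},
    {"x": 0.07,"y": -0.06,"z": 0,"yaw": 0,"fingers": 1},
    {"x": 0.105,"y": -0.09,"z": 0,"yaw": 0,"fingers": 1},
    {"x": 0.14,"y": -0.12,"z": 0,"yaw": 0,"fingers": 1},
    {"x": 0.17,"y": -0.15,"z": 0,"yaw": 0,"fingers": 1},
  ],
)

```text
time: 1.2
eef_pos: [0.5029, -0.2861, 0.231]
tcp_rot: [0.998, 0.07, -0.0, -0.0]
contact_force: [-0.4, -0.2, -0.8]
opening: -0.001
finger_force: 0.0
```

move_arm(
  plan=[
    {"x": 0.03,"y": -0.03,"z": 0.02,"yaw": 0,"fingers": 1},
    {"x": 0.06,"y": -0.05,"z": 0.05,"yaw": 0,"fingers": 1},
    {"x": 0.07,"y": -0.058,"z": 0.09,"yaw": 0,"fingers": 1},
    {"x": 0.07,"y": -0.058,"z": 0.13,"yaw": 0,"fingers": 1},
    {"x": 0.07,"y": -0.058,"z": 0.16,"yaw": 0,"fingers": 1},
  ],
)

```text
time: 1.7
eef_pos: [0.5622, -0.219, 0.068]
tcp_rot: [0.997, 0.071, -0.002, -0.001]
contact_force: [0.4, -0.9, -1.4]
opening: -0.002
finger_force: 0.0
```

```bash
python3 -c "
from h import *
where();t=snap('top','t2.png');s=snap('side','s2.png')
w=snap('wrist','w2.png')
cv2.imwrite('pics/c2.png',cv2.resize(np.hstack([t[150:310,330:490],w[140:300,240:400]])[:,:,::-1],None,fx=2.5,fy=2.5))"
```

```text
t 1.7 chest [-0.006  -0.3092  0.068 ] ang 0.142 F [ 0.4 -0.9 -1.4] open -0.0016025147104338025
```

View pics/c2.png

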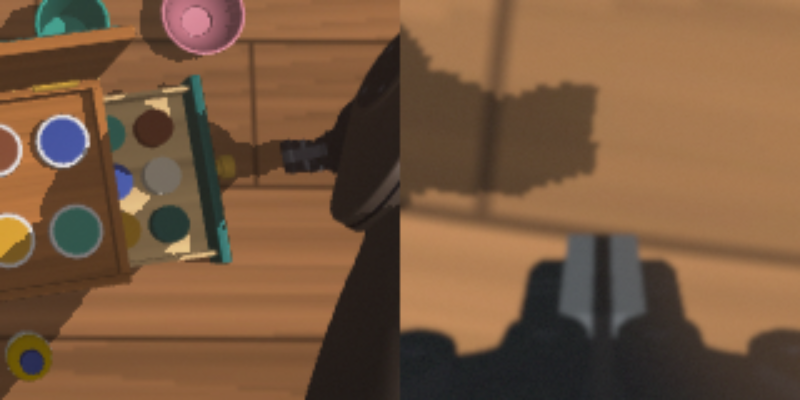

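The fingers are shut and lined up with the knob about 60 mm to its right. Lowering, then pushing along chest +y.

move_arm(
  plan=[
    {"x": 0.002,"y": 0,"z": 0.025,"yaw": 0,"fingers": 1},
    {"x": 0.004,"y": 0,"z": 0.043,"yaw": 0,"fingers": 1},
    {"x": 0.004,"y": -0.015,"z": 0.043,"yaw": 0,"fingers": 1},
    {"x": 0.004,"y": -0.03,"z": 0.043,"yaw": 0,"fingers": 1},
    {"x": 0.004,"y": -0.035,"z": 0.043,"yaw": 0,"fingers": 1},
  ],
)

```text
time: 2.35
eef_pos: [0.563, -0.1834, 0.0304]
tcp_rot: [0.997, 0.071, 0.001, 0.001]
contact_force: [-0.9, -0.1, 0.4]
opening: 0.002
finger_force: 0.0
```

move_arm(
  plan=[
    {"x": 0,"y": -0.005,"z": 0,"yaw": 0,"fingers": 1},
    {"x": 0,"y": -0.01,"z": 0,"yaw": 0,"fingers": 1},
    {"x": 0,"y": -0.015,"z": 0,"yaw": 0,"fingers": 1},
    {"x": 0,"y": -0.02,"z": 0,"yaw": 0,"fingers": 1},
    {"x": 0,"y": -0.025,"z": 0,"yaw": 0,"fingers": 1},
  ],
)

```text
time: 2.85
eef_pos: [0.5591, -0.1602, 0.0288]
tcp_rot: [0.998, 0.07, 0.0, 0.001]
contact_force: [0.5, -2.5, 0.8]
opening: 0.002
finger_force: 0.9
```

```bash
python3 -c "
from h import *
where()"
```

```text
t 2.85 chest [-0.0008 -0.2505  0.0288] ang 0.141 F [ 0.5 -2.5  0.8] open 0.001840759466854382
```

move_arm(
  plan=[
    {"x": 0,"y": -0.008,"z": 0.002,"yaw": 0,"fingers": 1},
    {"x": 0,"y": -0.016,"z": 0.004,"yaw": 0,"fingers": 1},
    {"x": 0,"y": -0.024,"z": 0.005,"yaw": 0,"fingers": 1},
    {"x": 0,"y": -0.032,"z": 0.005,"yaw": 0,"fingers": 1},
    {"x": 0,"y": -0.04,"z": 0.005,"yaw": 0,"fingers": 1},
  ],
)

```text
time: 3.35
eef_pos: [0.553, -0.1195, 0.0231]
tcp_rot: [0.998, 0.07, 0.0, -0.0]
contact_force: [1.0, -2.2, -0.6]
opening: 0.002
finger_force: 0.9
```

move_arm(
  plan=[
    {"x": 0,"y": -0.006,"z": 0,"yaw": 0,"fingers": 1},
    {"x": 0,"y": -0.012,"z": 0,"yaw": 0,"fingers": 1},
    {"x": 0,"y": -0.018,"z": 0,"yaw": 0,"fingers": 1},
    {"x": 0,"y": -0.023,"z": 0,"yaw": 0,"fingers": 1},
    {"x": 0,"y": -0.027,"z": 0,"yaw": 0,"fingers": 1},
  ],
)

```text
time: 3.85
eef_pos: [0.5492, -0.0931, 0.0232]
tcp_rot: [0.998, 0.07, -0.0, -0.0]
contact_force: [0.8, -1.2, -1.1]
opening: 0.001
finger_force: 0.8
```

```bash
python3 -c "
from h import *
where()"
```

```text
t 3.85 chest [-0.0012 -0.1826  0.0232] ang 0.141 F [ 0.8 -1.2 -1.1] open 0.001151015986906909
```

move_arm(
  plan=[
    {"x": 0,"y": -0.0015,"z": 0,"yaw": 0,"fingers": 1},
    {"x": 0,"y": -0.003,"z": 0,"yaw": 0,"fingers": 1},
    {"x": 0,"y": -0.0045,"z": 0,"yaw": 0,"fingers": 1},
    {"x": 0,"y": -0.006,"z": 0,"yaw": 0,"fingers": 1},
    {"x": 0,"y": -0.0075,"z": 0,"yaw": 0,"fingers": 1},
  ],
)

```text
time: 4.35
eef_pos: [0.5481, -0.0861, 0.0232]
tcp_rot: [0.998, 0.07, -0.0, -0.0]
contact_force: [0.9, -2.8, -1.5]
opening: 0.003
finger_force: 0.8
```

```bash
python3 -c "
from h import *
where()"
```

```text
t 4.35 chest [-0.0013 -0.1756  0.0232] ang 0.141 F [ 0.9 -2.8 -1.5] open 0.003317876912199838
```

move_arm(
  plan=[
    {"x": 0,"y": -0.0008,"z": 0,"yaw": 0,"fingers": 1},
    {"x": 0,"y": -0.0016,"z": 0,"yaw": 0,"fingers": 1},
    {"x": 0,"y": -0.0024,"z": 0,"yaw": 0,"fingers": 1},
    {"x": 0,"y": -0.0032,"z": 0,"yaw": 0,"fingers": 1},
    {"x": 0,"y": -0.004,"z": 0,"yaw": 0,"fingers": 1},
  ],
)

```text
time: 4.85
eef_pos: [0.5477, -0.0828, 0.0233]
tcp_rot: [0.997, 0.071, -0.0, 0.001]
contact_force: [-0.1, -6.6, -2.6]
opening: -0.002
finger_force: 3.0
```

```bash
python3 -c "
from h import *
where()"
```

```text
t 4.85 chest [-0.0012 -0.1722  0.0233] ang 0.142 F [-0.1 -6.6 -2.6] open -0.0020960829745831078
```

move_arm(
  plan=[
    {"x": 0,"y": -0.0005,"z": 0,"yaw": 0,"fingers": 1},
    {"x": 0,"y": -0.001,"z": 0,"yaw": 0,"fingers": 1},
    {"x": 0,"y": -0.001,"z": 0,"yaw": 0,"fingers": 1},
  ],
)

```text
time: 5.15
eef_pos: [0.5477, -0.0828, 0.0233]
tcp_rot: [0.997, 0.071, 0.0, 0.002]
contact_force: [-0.2, -7.4, -3.0]
opening: 0.002
finger_force: 3.6
```

```bash
python3 -c "
from h import *
where();t=snap('top','t3.png');s=snap('side','s3.png')
cv2.imwrite('pics/c3.png',cv2.resize(np.hstack([t[130:290,250:450],s[100:260,250:450]])[:,:,::-1],None,fx=2,fy=2))"
```

```text
t 5.15 chest [-0.0012 -0.1723  0.0233] ang 0.142 F [-0.2 -7.4 -3. ] open 0.002304821236512436
```

View pics/c3.png

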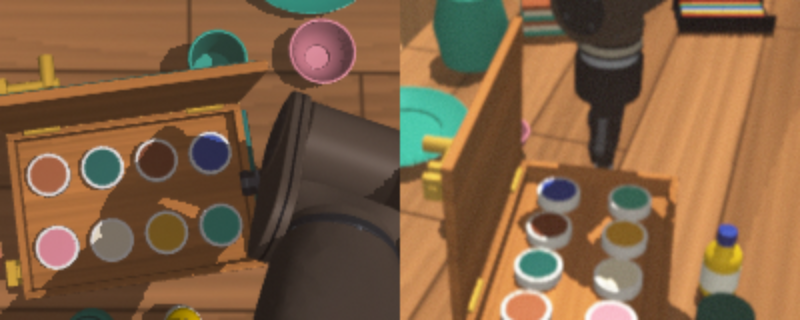

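The drawer front is flush with the chest end and the force is rising against the stop, so the drawer is shut. Backing off and going up behind the lid.

move_arm(
  plan=[
    {"x": 0,"y": 0.03,"z": 0,"yaw": 0,"fingers": 1},
    {"x": 0,"y": 0.05,"z": -0.04,"yaw": 0,"fingers": 1},
    {"x": 0,"y": 0.05,"z": -0.09,"yaw": 0,"fingers": 1},
    {"x": 0,"y": 0.05,"z": -0.14,"yaw": 0,"fingers": 1},
    {"x": 0,"y": 0.05,"z": -0.19,"yaw": 0,"fingers": 1},
  ],
)

```text
time: 5.75
eef_pos: [0.5544, -0.1302, 0.2153]
tcp_rot: [0.998, 0.07, 0.0, -0.001]
contact_force: [0.5, -0.4, 0.6]
opening: 0.0
finger_force: 0.0
```

move_arm(
  plan=[
    {"x": 0.02,"y": 0,"z": -0.045,"yaw": 0,"fingers": 1},
    {"x": 0.05,"y": 0,"z": -0.08,"yaw": 0,"fingers": 1},
    {"x": 0.1,"y": 0,"z": -0.08,"yaw": 0,"fingers": 1},
    {"x": 0.14,"y": -0.02,"z": -0.08,"yaw": 0,"fingers": 1},
    {"x": 0.165,"y": -0.06,"z": -0.08,"yaw": 0,"fingers": 1},
  ],
)

```text
time: 6.25
eef_pos: [0.7117, -0.0487, 0.2929]
tcp_rot: [0.998, 0.069, 0.0, -0.0]
contact_force: [-0.2, 0.5, -0.0]
opening: -0.006
finger_force: 0.0
```

move_arm(
  plan=[
    {"x": 0,"y": -0.045,"z": 0,"yaw": 0,"fingers": 1},
    {"x": 0,"y": -0.09,"z": 0,"yaw": 0,"fingers": 1},
    {"x": 0,"y": -0.13,"z": 0,"yaw": 0,"fingers": 1},
    {"x": 0,"y": -0.15,"z": 0,"yaw": 0,"fingers": 1},
    {"x": 0,"y": -0.15,"z": 0,"yaw": 0,"fingers": 1},
  ],
)

```text
time: 6.75
eef_pos: [0.6879, 0.1034, 0.2935]
tcp_rot: [0.997, 0.072, -0.0, -0.0]
contact_force: [1.1, -0.1, 0.3]
opening: 0.0
finger_force: 0.0
```

```bash
python3 -c "
from h import *
where();t=snap('top','t4.png');s=snap('side','s4.png')
cv2.imwrite('pics/c4.png',cv2.resize(np.hstack([t[80:290,220:420],s[50:260,230:430]])[:,:,::-1],None,fx=2,fy=2))"
```

```text
t 6.75 chest [ 0.1638 -0.0076  0.2935] ang 0.145 F [ 1.1 -0.1  0.3] open 2.306550044209888e-05
```

View pics/c4.png

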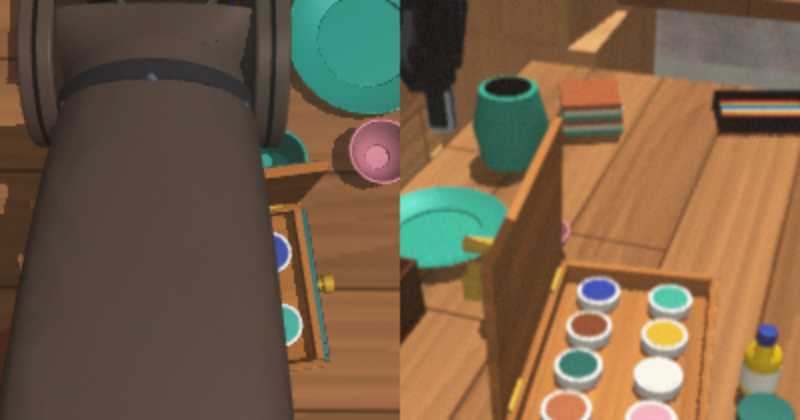

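The drawer is flush, and the fingertips are behind and above the standing lid. Lowering, then pushing.

move_arm(
  plan=[
    {"x": 0,"y": 0,"z": 0.04,"yaw": 0,"fingers": 1},
    {"x": 0,"y": 0,"z": 0.07,"yaw": 0,"fingers": 1},
    {"x": -0.02,"y": 0,"z": 0.07,"yaw": 0,"fingers": 1},
    {"x": -0.035,"y": 0,"z": 0.07,"yaw": 0,"fingers": 1},
    {"x": -0.042,"y": 0,"z": 0.07,"yaw": 0,"fingers": 1},
  ],
)

```text
time: 7.35
eef_pos: [0.6464, 0.0923, 0.2228]
tcp_rot: [0.998, 0.069, -0.001, 0.0]
contact_force: [1.0, -0.3, -0.0]
opening: -0.004
finger_force: 0.0
```

move_arm(
  plan=[
    {"x": -0.005,"y": 0,"z": 0,"yaw": 0,"fingers": 1},
    {"x": -0.01,"y": 0,"z": 0,"yaw": 0,"fingers": 1},
    {"x": -0.015,"y": 0,"z": 0,"yaw": 0,"fingers": 1},
    {"x": -0.02,"y": 0,"z": 0,"yaw": 0,"fingers": 1},
    {"x": -0.025,"y": 0,"z": 0,"yaw": 0,"fingers": 1},
  ],
)

```text
time: 7.85
eef_pos: [0.6231, 0.0908, 0.2238]
tcp_rot: [0.998, 0.07, 0.002, 0.0]
contact_force: [3.1, -1.2, -0.1]
opening: -0.001
finger_force: 1.7
```

```bash
python3 -c "
from h import *
where()
for t in np.arange(1.5,-.01,-.1): print(round(t,2),np.round([.09-.15*np.cos(t)+.01*np.sin(t)+.011,.075+.15*np.sin(t)+.01*np.cos(t)],4))"
```

```text
t 7.85 chest [ 0.0978 -0.011   0.2238] ang 0.141 F [ 3.1 -1.2 -0.1] open -0.001101263448749761
1.5 [0.1004 0.2253]
1.4 [0.0854 0.2245]
1.3 [0.0705 0.2222]
1.2 [0.056  0.2184]
1.1 [0.0419 0.2132]
1.0 [0.0284 0.2066]
0.9 [0.0156 0.1987]
0.8 [0.0037 0.1896]
0.7 [-0.0073  0.1793]
0.6 [-0.0172  0.1679]
0.5 [-0.0258  0.1557]
0.4 [-0.0333  0.1426]
0.3 [-0.0393  0.1289]
0.2 [-0.044   0.1146]
0.1 [-0.0473  0.0999]
-0.0 [-0.049  0.085]
```

move_arm(
  plan=[
    {"x": -0.012,"y": 0,"z": 0,"yaw": 0,"fingers": 1},
    {"x": -0.024,"y": 0,"z": 0.002,"yaw": 0,"fingers": 1},
    {"x": -0.036,"y": 0,"z": 0.004,"yaw": 0,"fingers": 1},
    {"x": -0.047,"y": 0,"z": 0.007,"yaw": 0,"fingers": 1},
    {"x": -0.056,"y": 0,"z": 0.011,"yaw": 0,"fingers": 1},
  ],
)

```text
time: 8.35
eef_pos: [0.5661, 0.0831, 0.2128]
tcp_rot: [0.998, 0.07, 0.0, 0.0]
contact_force: [1.0, 0.0, 2.0]
opening: 0.005
finger_force: 1.2
```

move_arm(
  plan=[
    {"x": -0.013,"y": 0,"z": 0.006,"yaw": 0,"fingers": 1},
    {"x": -0.02,"y": 0,"z": 0.01,"yaw": 0,"fingers": 1},
    {"x": -0.026,"y": 0,"z": 0.014,"yaw": 0,"fingers": 1},
    {"x": -0.032,"y": 0,"z": 0.019,"yaw": 0,"fingers": 1},
    {"x": -0.038,"y": 0,"z": 0.023,"yaw": 0,"fingers": 1},
  ],
)

```text
time: 8.85
eef_pos: [0.5289, 0.0778, 0.189]
tcp_rot: [0.998, 0.07, 0.0, -0.0]
contact_force: [1.6, 0.0, -0.7]
opening: 0.001
finger_force: 0.8
```

```bash
python3 -c "
from h import *
where()"
```

```text
t 8.85 chest [ 0.0027 -0.0106  0.189 ] ang 0.141 F [ 1.6  0.  -0.7] open 0.0007538589164714644
```

move_arm(
  plan=[
    {"x": -0.009,"y": 0,"z": 0.01,"yaw": 0,"fingers": 1},
    {"x": -0.015,"y": 0,"z": 0.016,"yaw": 0,"fingers": 1},
    {"x": -0.021,"y": 0,"z": 0.024,"yaw": 0,"fingers": 1},
    {"x": -0.026,"y": 0,"z": 0.031,"yaw": 0,"fingers": 1},
    {"x": -0.031,"y": 0,"z": 0.038,"yaw": 0,"fingers": 1},
  ],
)

```text
time: 9.35
eef_pos: [0.4979, 0.0734, 0.1504]
tcp_rot: [0.998, 0.07, -0.0, -0.0]
contact_force: [1.8, -0.6, 1.6]
opening: 0.0
finger_force: 0.5
```

move_arm(
  plan=[
    {"x": -0.004,"y": 0,"z": 0.007,"yaw": 0,"fingers": 1},
    {"x": -0.008,"y": 0,"z": 0.015,"yaw": 0,"fingers": 1},
    {"x": -0.012,"y": 0,"z": 0.023,"yaw": 0,"fingers": 1},
    {"x": -0.015,"y": 0,"z": 0.031,"yaw": 0,"fingers": 1},
    {"x": -0.018,"y": 0,"z": 0.039,"yaw": 0,"fingers": 1},
  ],
)

```text
time: 9.85
eef_pos: [0.4803, 0.0709, 0.1116]
tcp_rot: [0.998, 0.07, -0.0, -0.0]
contact_force: [1.1, 0.8, 1.4]
opening: 0.003
finger_force: 0.4
```

```bash
python3 -c "
from h import *
where()"
```

```text
t 9.85 chest [-0.0463 -0.0106  0.1116] ang 0.141 F [1.1 0.8 1.4] open 0.003087399241315566
```

Following the lid well at 1–3 N. Finishing slowly.

move_arm(
  plan=[
    {"x": -0.001,"y": 0,"z": 0.005,"yaw": 0,"fingers": 1},
    {"x": -0.002,"y": 0,"z": 0.01,"yaw": 0,"fingers": 1},
    {"x": -0.003,"y": 0,"z": 0.014,"yaw": 0,"fingers": 1},
    {"x": -0.003,"y": 0,"z": 0.018,"yaw": 0,"fingers": 1},
    {"x": -0.003,"y": 0,"z": 0.021,"yaw": 0,"fingers": 1},
  ],
)

```text
time: 10.35
eef_pos: [0.4776, 0.0705, 0.091]
tcp_rot: [0.998, 0.07, -0.0, 0.0]
contact_force: [-0.3, -0.3, 0.5]
opening: 0.003
finger_force: 0.3
```

move_arm(
  plan=[
    {"x": 0,"y": 0,"z": 0.0015,"yaw": 0,"fingers": 1},
    {"x": 0,"y": 0,"z": 0.003,"yaw": 0,"fingers": 1},
    {"x": 0,"y": 0,"z": 0.004,"yaw": 0,"fingers": 1},
    {"x": 0,"y": 0,"z": 0.005,"yaw": 0,"fingers": 1},
    {"x": 0,"y": 0,"z": 0.006,"yaw": 0,"fingers": 1},
  ],
)

```text
time: 10.85
eef_pos: [0.4778, 0.0705, 0.0854]
tcp_rot: [0.998, 0.07, 0.0, 0.0]
contact_force: [-0.8, -0.6, 1.0]
opening: -0.002
finger_force: 0.3
```

```bash
python3 -c "
from h import *
where()"
```

```text
t 10.85 chest [-0.0489 -0.0106  0.0854] ang 0.141 F [-0.8 -0.6  1. ] open -0.0018381501146922867
```

move_arm(
  plan=[
    {"x": 0,"y": 0,"z": 0.001,"yaw": 0,"fingers": 1},
    {"x": 0,"y": 0,"z": 0.0015,"yaw": 0,"fingers": 1},
    {"x": 0,"y": 0,"z": 0.002,"yaw": 0,"fingers": 1},
    {"x": 0,"y": 0,"z": 0.002,"yaw": 0,"fingers": 1},
  ],
)

```text
time: 11.25
eef_pos: [0.4778, 0.0705, 0.085]
tcp_rot: [0.998, 0.07, -0.001, 0.0]
contact_force: [-3.9, 0.0, 10.7]
opening: 0.0
finger_force: 5.0
```

```bash
python3 -c "
from h import *
where()"
```

```text
t 11.25 chest [-0.0489 -0.0106  0.085 ] ang 0.141 F [-3.9  0.  10.7] open 3.225456639063871e-05
```

The lid is shut: tip at 85 mm with 10.7 N. Raising a little, then approaching the bolt knob from its right side.

move_arm(
  plan=[
    {"x": 0,"y": 0,"z": -0.01,"yaw": 0,"fingers": 1},
    {"x": -0.006,"y": 0,"z": -0.024,"yaw": 0,"fingers": 1},
    {"x": -0.012,"y": -0.01,"z": -0.024,"yaw": 0,"fingers": 1},
    {"x": -0.012,"y": -0.025,"z": -0.024,"yaw": 0,"fingers": 1},
    {"x": -0.012,"y": -0.035,"z": -0.024,"yaw": 0,"fingers": 1},
  ],
)

```text
time: 11.75
eef_pos: [0.4602, 0.1045, 0.107]
tcp_rot: [0.998, 0.07, -0.0, -0.0]
contact_force: [-0.6, -0.1, 0.2]
opening: 0.003
finger_force: 0.0
```

```bash
python3 -c "
from h import *
where();s=snap('side','s5.png')
w=snap('wrist','w5.png')
cv2.imwrite('pics/c5.png',cv2.resize(np.hstack([s[130:330,230:430],w[150:350,220:420]])[:,:,::-1],None,fx=2,fy=2))"
```

```text
t 11.75 chest [-0.0615  0.0255  0.107 ] ang 0.141 F [-0.6 -0.1  0.2] open 0.0031298911136713008
```

View pics/c5.png

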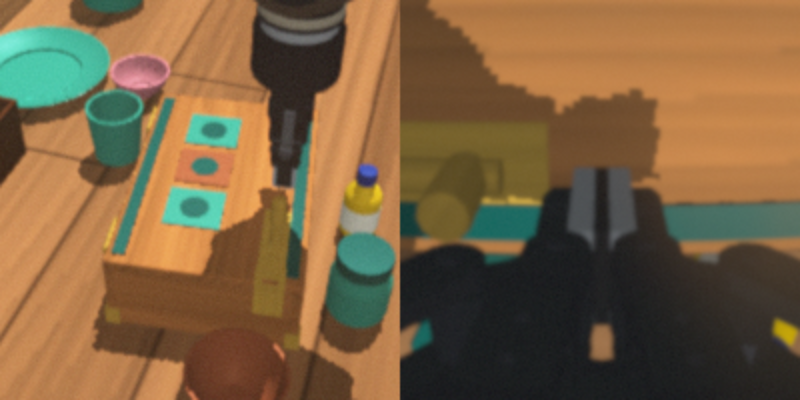

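The lid lies shut. The knob stands left of the tips and roughly in line with them. Pushing slowly.

move_arm(
  plan=[
    {"x": 0,"y": -0.005,"z": 0,"yaw": 0,"fingers": 1},
    {"x": 0,"y": -0.01,"z": 0,"yaw": 0,"fingers": 1},
    {"x": 0,"y": -0.014,"z": 0,"yaw": 0,"fingers": 1},
    {"x": 0,"y": -0.018,"z": 0,"yaw": 0,"fingers": 1},
    {"x": 0,"y": -0.022,"z": 0,"yaw": 0,"fingers": 1},
  ],
)

```text
time: 12.35
eef_pos: [0.4578, 0.1252, 0.1073]
tcp_rot: [0.998, 0.07, -0.0, 0.0]
contact_force: [-0.2, -0.1, 0.2]
opening: 0.003
finger_force: 0.8
```

move_arm(
  plan=[
    {"x": 0,"y": -0.003,"z": 0,"yaw": 0,"fingers": 1},
    {"x": 0,"y": -0.006,"z": 0,"yaw": 0,"fingers": 1},
    {"x": 0,"y": -0.009,"z": 0,"yaw": 0,"fingers": 1},
    {"x": 0,"y": -0.012,"z": 0,"yaw": 0,"fingers": 1},
    {"x": 0,"y": -0.014,"z": 0,"yaw": 0,"fingers": 1},
  ],
)

```text
time: 12.85
eef_pos: [0.4558, 0.1393, 0.1073]
tcp_rot: [0.998, 0.07, 0.0, 0.0]
contact_force: [-0.4, -0.8, 0.2]
opening: -0.003
finger_force: 0.8
```

```bash
python3 -c "
from h import *
where()"
```

```text
t 12.85 chest [-0.061   0.0606  0.1073] ang 0.141 F [-0.4 -0.8  0.2] open -0.0027116101396541695
```

move_arm(
  plan=[
    {"x": 0,"y": -0.0015,"z": 0,"yaw": 0,"fingers": 1},
    {"x": 0,"y": -0.003,"z": 0,"yaw": 0,"fingers": 1},
    {"x": 0,"y": -0.0045,"z": 0,"yaw": 0,"fingers": 1},
    {"x": 0,"y": -0.006,"z": 0,"yaw": 0,"fingers": 1},
    {"x": 0,"y": -0.0075,"z": 0,"yaw": 0,"fingers": 1},
  ],
)

```text
time: 13.35
eef_pos: [0.4547, 0.1466, 0.1073]
tcp_rot: [0.998, 0.07, -0.0, 0.0]
contact_force: [1.3, -1.5, -0.3]
opening: 0.001
finger_force: 0.8
```

move_arm(
  plan=[
    {"x": 0,"y": -0.0005,"z": 0,"yaw": 0,"fingers": 1},
    {"x": 0,"y": -0.001,"z": 0,"yaw": 0,"fingers": 1},
    {"x": 0,"y": -0.0015,"z": 0,"yaw": 0,"fingers": 1},
    {"x": 0,"y": -0.002,"z": 0,"yaw": 0,"fingers": 1},
  ],
)

```text
time: 13.75
eef_pos: [0.4546, 0.1479, 0.1073]
tcp_rot: [0.998, 0.071, 0.0, 0.001]
contact_force: [1.3, -5.6, -0.2]
opening: 0.001
finger_force: 2.7
```

```bash
python3 -c "
from h import *
where()"
```

```text
t 13.75 chest [-0.061   0.0693  0.1073] ang 0.141 F [ 1.3 -5.6 -0.2] open 0.0014575539411890248
```

move_arm(
  plan=[
    {"x": 0,"y": -0.0005,"z": 0,"yaw": 0,"fingers": 1},
    {"x": 0,"y": -0.001,"z": 0,"yaw": 0,"fingers": 1},
    {"x": 0,"y": -0.001,"z": 0,"yaw": 0,"fingers": 1},
  ],
)

```text
time: 14.05
eef_pos: [0.4546, 0.1481, 0.1074]
tcp_rot: [0.997, 0.071, 0.0, 0.002]
contact_force: [1.4, -7.3, 0.0]
opening: 0.003
finger_force: 3.8
```

move_arm(
  plan=[
    {"x": 0,"y": 0.02,"z": 0,"yaw": 0,"fingers": 1},
    {"x": 0,"y": 0.03,"z": -0.03,"yaw": 0,"fingers": 1},
    {"x": 0,"y": 0.07,"z": -0.06,"yaw": 0,"fingers": 1},
    {"x": 0,"y": 0.11,"z": -0.09,"yaw": 0,"fingers": 1},
    {"x": 0,"y": 0.15,"z": -0.12,"yaw": 0,"fingers": 1},
  ],
)

```text
time: 14.55
eef_pos: [0.4753, 0.0006, 0.2287]
tcp_rot: [0.997, 0.071, 0.001, -0.001]
contact_force: [0.5, -0.4, 0.0]
opening: 0.0
finger_force: 0.0
```

move_arm(
  plan=[
    {"x": 0,"y": 0.05,"z": 0,"yaw": 0,"fingers": 1},
    {"x": 0,"y": 0.1,"z": 0,"yaw": 0,"fingers": 1},
    {"x": 0,"y": 0.15,"z": 0,"yaw": 0,"fingers": 1},
    {"x": 0,"y": 0.19,"z": 0,"yaw": 0,"fingers": 1},
    {"x": 0,"y": 0.22,"z": 0,"yaw": 0,"fingers": 1},
  ],
)

```text
time: 15.05
eef_pos: [0.5066, -0.2189, 0.2274]
tcp_rot: [0.998, 0.069, 0.001, -0.001]
contact_force: [0.6, -0.5, -0.1]
opening: -0.003
finger_force: 0.0
```

```bash
python3 -c "
from h import *
where();t=snap('top','t6.png');s=snap('side','s6.png')
cv2.imwrite('pics/c6.png',cv2.resize(np.hstack([t[130:310,220:440],s[130:310,220:400]])[:,:,::-1],None,fx=2,fy=2,interpolation=cv2.INTER_CUBIC))"
```

```text
t 15.05 chest [-0.0611 -0.3012  0.2274] ang 0.139 F [ 0.6 -0.5 -0.1] open -0.002564751760016767
```

View pics/c6.png

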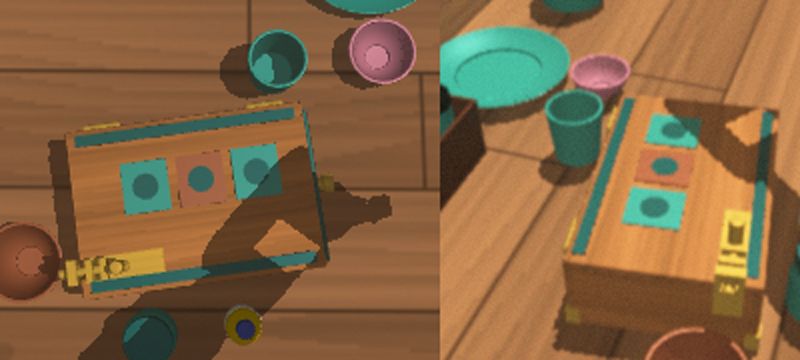

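The drawer front is flush, the lid is flat, the bolt knob is at its left guide with the rod in the keeper, and nothing else has moved. Handing in.

```bash
python3 -c "
from plant import ctrl
print(ctrl.sign_off())"
```

```text
the job is handed in; nothing more can be done
None
```

I pushed the drawer in, closed the lid and then slid the bolt across into its keeper, each until it met its stop at about 11 N or less. The last pictures show nothing around the chest moved, and I handed the job in at about 15 s; no verdict came back.

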